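Weigh the empty cake pan and hold the scale's pull-out display in view

ROBOT

A 6-joint arm with a two-finger parallel gripper is mounted at the origin on the work surface. World frame = base frame: x ahead of the robot, y to its left, z up, the work surface at z = 0. Lengths are in m, angles in degrees, forces in N, time in s.
With the tool pointing down it reaches from about 0.15 to 0.775 m from the base axis. Payload 6.1 kg.
Tool frame: the origin (TCP) lies on the centre line of the jaws, within the pads' length; the fingertips stand 19 mm ahead of it and the grasp point (between the pads) is the TCP (manip.finger_overhang is the distance from the TCP to the fingertips, in m); z points along the fingers, y is the line along which they close (so a half turn about z gives the same grasp; the last joint's range is limited). The gripper opens to 85 mm and grips with 20 to 120 N. Pads are 22 mm wide; open, the fingers measure 114 mm over their backs; the gripper's body (76 mm by 85 mm) begins 54 mm behind the grasp point. The pads swing forward as they close: fully open they stand 13 mm farther back than shut.
Start: joints at [70.13, 7.208, -2.269, 80.523, 0, 90], TCP at [0.178, 0.494, 0.25] pointing down, gripper open.
Joint ranges: [-155.77, 155.77], [-54.66, 111.73], [-72.52, 77.12], [-102.08, 115.82], [-83.92, 84.16], [-180, 180]. Speed limits (degrees/s): [136.94, 136.94, 172.46, 180, 180, 180].

INTERFACE

Orientations are given as [roll, pitch, yaw] about the fixed x, y, z axes, in that order (R = Rz(yaw) Ry(pitch) Rx(roll)).
In Python, from bench import manip gives the robot as it stands.
- The arm moves only by the tool step_arm, never from a script. Its argument "rows" is a list of rows, each a list of 5 numbers: the shift along the tool's x, y, z in mm, then the turn about the tool's z in degrees, then the closure in counts, from 0 (fully open) to 255 (shut). In form: [[tx, ty, tz, turn, grip], ...]. A call has exactly 10 rows; each row shifts and turns the commanded pose from where the row before left it, along the tool's axes as they then stand; what a row does not reach is not made up. A row lasts 1/8 s, in which the tool goes at most 62.5 mm and 10.7 degrees, less where a joint would pass 70% of its speed; a pose out of reach is approached as far as the arm can. A call with a gripper value outside its range is refused whole. The fingers move at their own pace and stop on an object; "newtons" is the grip in N (left out, the last holds). Time passes only in rows, so rows that do not move let the fingers close, or fill a call up. It gives the time, the measured TCP pose, the force, the opening and the grip force at its end, in the units of the state.
- manip.read_state(): the state, without advancing time (a new reading comes with each control period).
- manip.grab_frame(name): name is "side" or "top" or "wrist"; returns (picture, depth): 420x560x3 uint8, red, green, blue; 420x560 float32, m along the optical axis (not along the pixel's ray), 0 where there is no reading.
- manip.camera_info(name): a dict with "fov_y" (degrees; the focal length in pixels is half the picture's height over the tangent of half this angle, whatever the lens; pixels are square), "cx", "cy" (the principal point, pixels), "k1" (the pictures are not rectified: a ray, as slopes to the right and down, at radius r is drawn at 1 + k1 r^2 times it, then the intrinsics apply), "rvec" (rotation vector, rad) and "tvec" (3), from world to camera coordinates, as OpenCV has them. Camera axes: x right, y down, z forward; pixel columns grow to the right and rows downward; lengths in m; the calibration is good to about 2 mm. A picture is of the moment at which its call begins: read the wrist's pose just before it. camera_info takes no time and is no camera call; for the wrist camera it gives the pose at the moment of the call.
- manip.job_done(): hands the job in; it is judged then, once.
Trained networks look in the newest picture that a camera, given by its name, has taken for a name from the list of things; names that differ only in an ending like _2 or _b are one class to them, and where a whole thing is asked for, a point or a joint stands for the part that bears it (a point fixed in the world has none). Each returns a list of dicts, best first, with "confidence" (0 to 1); they miss things now and then, are a little off and sometimes report something else, mostly with a low value. They report only what shows in the picture. A call takes as long as a camera call.
- manip.silhouettes(camera, target): "pixels" (420x560 bool, what is visible of it) and "xy" ([column, row] in pixels, amid what is visible of it).
- manip.tip_of(camera, target): "xy" ([column, row] in pixels: a listed point, or the origin of a listed thing).
The state is a dict: "time": time; "q": joint angles; "qvel": joint speeds; "tau": joint torques, N m; "tool_pos": TCP position; "orientation": TCP orientation; "force": force on the tool from outside, world axes, zero at the start; "torque": the same for the moment, N m; "grip_width": finger opening in m; "gripper_force": force on a finger pad.
Only numpy, scipy, OpenCV 4.12 (cv2) and the standard library are available. Lean on these libraries where they do the work, as an engineer would, in place of code of your own. Each camera call takes 0.05 s, during which the arm holds its last target. There are 200 camera calls.

TASK

Weigh the empty cake pan: set it down gently on the kitchen scale, centred on the steel platform with its two lugs pointing left and right as seen from the scale's display side, and let go of it. The pan hides the display, so then pull the spring-return display out by its T-shaped pull until the black line on its slide has just come out of the housing, and hold it there to be read. Finish while holding the pull, without touching the pan, and leave the other things on the worktop where they are.

Things in the scene. Friction and masses are not known exactly. Their poses are not given: they have to be found in the camera images.
- pan: dark grey stiff round cake pan, loose, 0.28 to 0.52 kg. Origin: centre of its underside, z up. Outer radius 98 mm at the foot, 102 at the rim; 45 mm high, wall 8 mm, floor 5 mm thick. Two flat lugs (64 mm wide, 6 mm thick, flush with the rim) at its +y and -y reach 132 mm from the centre. Starts on the worktop, +x away from the robot within 30 degrees; pinch its wall from above at +x or -x
- scale: low white kitchen scale, left or right of the middle, standing firm (does not shift). Origin: centre of its underside; x from the display side to the back, y to the left seen from the display side, z up; the display side faces the robot within 15 degrees. Housing 160 mm (x) by 180 mm (y), top 28 mm high, front face at x = -80 mm
- platform_top (a point): centre of the top of the scale's steel platform, 140 mm (x) by 160 mm (y), right above the scale's origin, 38 mm above the worktop, with the scale's axes. The pan's foot is wider than the platform and hides the display at home
- readout (a joint): travel (m) of the scale's pull-out display: 0 home, grows as it is pulled straight out along the scale's -x; end stop 0.080. A spring always pulls it home: 4 N at home, 10 N at the line. The black line (4 mm wide, on the left and right margins of the white slide plate) is hidden inside at home; at 0.060 it has just come fully out from under the edge of the housing's front face
- pull (a point): middle of the stem of the grey T-shaped pull before the display; moves with it. Home: x -139, y 0, z 22 mm from the scale's origin. Stem 14 mm wide (y), z 11 to 33 mm, 55 mm long (x) from the display head to a cross lip 26 mm wide, 8 mm thick at its front end. Display head behind: white, 31 mm (x) by 168 mm, z 8 to 28 mm, screen on top; at home mostly under the rim of a pan on the platform
- carton: standing cream and brown cake-mix carton, 55 by 130 by 190 mm, at the left, to be left alone; origin at the centre of its underside
- bowl: steel mixing bowl, rim radius 75 mm, 60 mm high, at the right, to be left alone; origin at the centre of its underside
- sprinkles: small glass jar with a steel lid, radius 21 mm, 75 mm high, in the middle near the robot, to be left alone; origin at the centre of its underside
- cocoa: closed can with a brown label, radius 34 mm, 110 mm high, at one side, to be left alone; origin at the centre of its underside
- cup: steel measuring cup with a handle, radius 37 mm, 65 mm high, at one side, to be left alone; origin at the centre of its underside
- spoon: wooden spoon, 280 mm long, lying at the left near the robot, to be left alone; origin under it, its length along its x axis
- scraper: kitchen turner with a wooden handle and a black blade, 260 mm long, lying at the right near the robot, to be left alone; origin under it, its length along its x axis

How it is judged (in metres and radians):
On the way:
1. the pan stands level on the platform, within 20 mm of its centre, its lugs to the left and right within 20 degrees, let go of, with the display still home (horizontal distance between pan and platform_top below 0.02 m and z of pan in the frame of platform_top between -0.003 and 0.004 m and angle between pan's own z axis and vertical below 0.05 rad and angle between the y axis of pan and the y axis of scale, either way round below 0.35 rad and contact force between each of the arm, the fingers and pan below 0.1 N and value of joint readout below 0.01 m), for 0.2 s.
At the end, for the whole second after the job is handed in: pan still and level on the platform, centred within 20 mm, lugs left and right within 20 degrees, not touched by the robot; the display held by the fingers (over 4 N on the scale), at rest, its line just out of the housing (travel 0.054 to 0.070 m) (horizontal distance between pan and platform_top below 0.02 m and z of pan in the frame of platform_top between -0.003 and 0.004 m and angle between pan's own z axis and vertical below 0.05 rad and angle between the y axis of pan and the y axis of scale, either way round below 0.35 rad and linear speed of pan below 0.02 m/s and contact force between each of the arm, the fingers and pan below 0.1 N and value of joint readout between 0.054 and 0.07 m and velocity of joint readout between -0.01 and 0.01 m/s and contact force between the fingers and scale above 4 N); the arm keeps its last pose, push and grip.
It fails at once if the pan is dropped or pressed hard onto the scale (more than 40 N) (contact force between pan and scale above 40 N).
It fails at once if a bystander is pushed more than 30 mm from its place (distance of any of carton, bowl, sprinkles, cocoa, cup, spoon, scraper from where it was at the start of the episode above 0.03 m).
It also fails if it takes over 62 s, if anything falls off the work surface, if the arm or the gripper's body presses on something with over 40 N, if the wrist force passes 120 N, or if a joint passes its speed limit or range.

## Working session

There is one attempt and no reset: what is moved stays moved. The work goes in short steps, Python scripts to look and compute and a tool call to move; the robot and the scene stay as the last step left them, time stands still between calls to the robot, and variables do not carry over. Pictures are saved under pics/ and viewed, at most 10 in all, crops included, and the job is handed in when it is done.

Besides the shell and the picture viewer there is one more tool, called after ">>>" as name(argument=value, ...) on one line, values as JSON. step_arm: Moves the arm, as the interface text tells. Its arguments: {"type":"object","properties":{"rows":{"type":"array","items":{"type":"array","items":{"type":"number"}}},"newtons":{"type":"number"}},"required":["rows"]}

```bash
ls; mkdir -p pics
cat > h.py <<'E'
import numpy as np, cv2
from bench import manip
def cam(n):
    c=manip.camera_info(n); R=cv2.Rodrigues(np.array(c["rvec"],float))[0]; t=np.array(c["tvec"],float).ravel()
    return c,R,t,210/np.tan(np.radians(c["fov_y"]/2))
def rays(n,px,C=None):
    c,R,t,f=C or cam(n); px=np.atleast_2d(np.asarray(px,float))
    d=(px-[c["cx"],c["cy"]])/f; u=d.copy()
    for _ in range(20): u=d/(1+c["k1"]*(u**2).sum(1,keepdims=True))
    return np.c_[u,np.ones(len(u))]
def at_depth(n,px,z,C=None):
    C=C or cam(n); return (rays(n,px,C)*np.asarray(z).reshape(-1,1)-C[2])@C[1]
def at_z(n,px,h,C=None):
    C=C or cam(n); d=rays(n,px,C)@C[1]; o=-C[1].T@C[2]
    return o+d*((h-o[2])/d[:,2])[:,None]
def save(img,name): cv2.imwrite("pics/"+name,img[:,:,::-1])
E
python3 - <<'E'
from h import *
s=manip.read_state(); print(s["time"],s["tool_pos"],s["orientation"],s["grip_width"])
out=[]
for n in("top","side"):
    im,d=manip.grab_frame(n); out.append(im); np.savez(n+".npz",im=im,d=d)
    C=cam(n); print(n,"cam at",(-C[1].T@C[2]).round(3),C[0])
    for th in["pan","scale","pull","carton","bowl","sprinkles","cocoa","cup","spoon","scraper"]:
        for r in manip.silhouettes(n,th)[:1]:
            m=r["pixels"]; v,u=np.nonzero(m&(d>0)); 
            if len(u)<5: continue
            P=at_depth(n,np.c_[u,v],d[v,u],C)
            print(n,th,round(r["confidence"],2),np.round(r["xy"]),len(u),"med",np.median(P,0).round(3),"lo",np.percentile(P,2,0).round(3),"hi",np.percentile(P,98,0).round(3))
        if th in("pan","scale","pull"):
            for r in manip.tip_of(n,th)[:1]: print("  tip",th,r["confidence"],r["xy"],at_z(n,r["xy"],.022 if th=="pull" else 0,C).round(3))
save(cv2.resize(np.vstack(out),(800,1200))[:600],"top.png"); save(cv2.resize(out[1],(800,600)),"side.png")
E
```

```text
pics
0.0 [0.17831973 0.49339137 0.24951533] [-1.79907935e+02 -6.61978653e-04  1.60130103e+02] 0.08522248101808563
top cam at [ 0.36 -0.    1.36] {'fov_y': 52.80328268960592, 'cx': 276.5706713861165, 'cy': 211.00141763624984, 'k1': -0.005585660492273295, 'rvec': array([ 2.15674336, -2.17175118,  0.13951225]), 'tvec': array([-0.00991369,  0.51930671,  1.30786864])}
top pan 0.85 [332. 160.] 3543 med [ 0.684 -0.193  0.007] lo [ 0.589 -0.308 -0.001] hi [ 0.771 -0.07   0.048]
  tip pan 0.61 [329.5, 165.0] [[ 0.674 -0.189  0.   ]]
top scale 0.57 [206. 185.] 3548 med [0.6   0.198 0.036] lo [ 0.484  0.109 -0.001] hi [0.7   0.284 0.043]
  tip scale 0.93 [214.1, 180.5] [[0.625 0.189 0.   ]]
top pull 0.63 [206. 210.] 649 med [0.524 0.202 0.029] lo [0.457 0.122 0.007] hi [0.544 0.28  0.036]
  tip pull 0.9 [204.5, 219.5] [[0.495 0.215 0.022]]
top carton 0.62 [112. 178.] 1541 med [0.595 0.454 0.188] lo [0.566 0.407 0.006] hi [0.637 0.537 0.194]
top bowl 0.8 [419. 180.] 1687 med [ 0.627 -0.475  0.024] lo [ 0.555 -0.528  0.001] hi [ 0.686 -0.399  0.061]
top sprinkles 0.66 [269. 244.] 136 med [0.419 0
[... 1208 characters left out ...]
.122] lo [0.567 0.4   0.006] hi [0.631 0.523 0.192]
side bowl 0.64 [384. 344.] 3825 med [ 0.632 -0.44   0.03 ] lo [ 0.556 -0.532  0.004] hi [ 0.688 -0.394  0.061]
side sprinkles 0.6 [247. 228.] 400 med [ 0.42  -0.005  0.048] lo [ 0.402 -0.012  0.008] hi [0.439 0.022 0.078]
side cocoa 0.89 [290. 358.] 2235 med [ 0.434 -0.488  0.084] lo [ 0.404 -0.499  0.004] hi [ 0.469 -0.441  0.112]
side cup 0.6 [247. 161.] 466 med [0.475 0.434 0.043] lo [0.44  0.42  0.005] hi [0.51  0.496 0.065]
side spoon 0.72 [211. 198.] 312 med [0.336 0.269 0.014] lo [0.316 0.194 0.   ] hi [0.359 0.456 0.021]
side scraper 0.65 [219. 319.] 1361 med [ 0.312 -0.278  0.005] lo [ 0.272 -0.459  0.   ] hi [ 0.331 -0.202  0.021]
```

```bash
cat > fit.py <<'E'
from h import *
from scipy.optimize import least_squares
out={}
for n in("top","side"):
    z=np.load(n+".npz"); d=z["d"]; C=cam(n)
    v,u=np.nonzero(d>0); P=at_depth(n,np.c_[u,v],d[v,u],C)
    A=P[(P[:,2]>.037)&(P[:,2]<.055)&(abs(P[:,0]-.68)<.14)&(P[:,1]>-.36)&(P[:,1]<-.03)]
    c=np.array([.68,-.19])
    for _ in range(5):
        r=np.hypot(*(A[:,:2]-c).T); w=A[(r>.088)&(r<.106)]
        c=least_squares(lambda c:np.hypot(*(w[:,:2]-c).T)-.098,c,loss="soft_l1",f_scale=.003).x
    r=np.hypot(*(A[:,:2]-c).T); L=A[(r>.108)&(r<.137),:2]-c
    a=np.arctan2(L[:,1],L[:,0]); th=np.angle(np.exp(2j*a).sum())/2
    print(n,"pan",c.round(4),"lug axis deg",np.degrees(th).round(1),"n",len(w),len(L),"lug ext",np.percentile(np.hypot(*L.T),98).round(3))
    S=P[(P[:,2]>.033)&(P[:,2]<.046)&(P[:,0]>.5)&(P[:,0]<.75)&(P[:,1]>.08)&(P[:,1]<.31)]
    # keep the platform only, rigid rect
    R=cv2.minAreaRect((S[:,:2]*1000).astype(np.float32)); print(n,"plat",np.round(R[0]),np.round(R[1]),round(R[2],1),len(S),"z",np.median(S[:,2]).round(4))
E
python3 fit.py
```

```text
top pan [ 0.6781 -0.1886] lug axis deg -80.6 n 588 335 lug ext 0.132
top plat [599. 195.] [171. 197.] 87.0 2165 z 0.0379
side pan [ 0.6795 -0.1936] lug axis deg -80.6 n 957 443 lug ext 0.135
side plat [598. 193.] [169. 194.] 86.6 1229 z 0.0397
```

View pics/top.png

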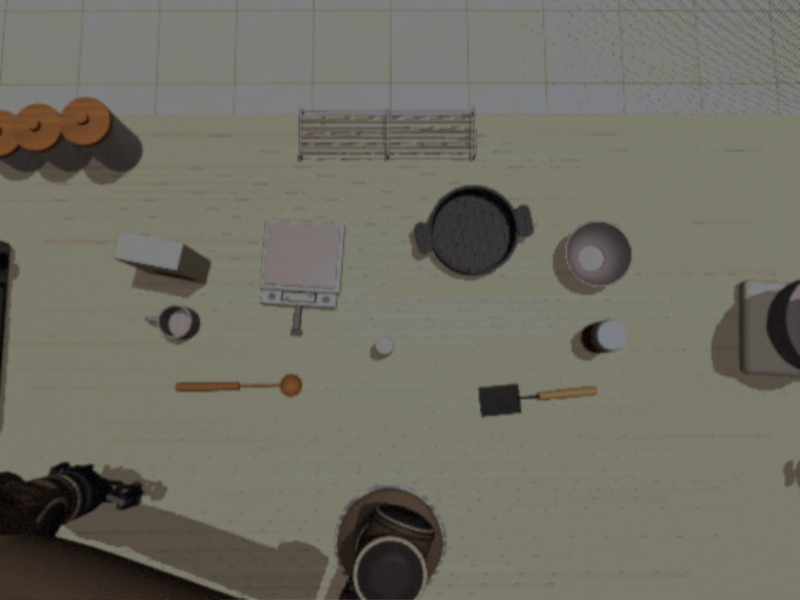

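```bash
cat >> h.py <<'E'
def plan(p,yaw,n,p0=None,yaw0=None):
    "rows (mm, deg) for n equal steps, tool-down, from the measured pose to p,yaw; local axes turn with the tool"
    s=manip.read_state(); p0=np.array(s["tool_pos"] if p0 is None else p0); y0=s["orientation"][2] if yaw0 is None else yaw0
    D=(np.array(p)-p0)*1000/n; dt=((yaw-y0+180)%360-180)/n   # tool z = -world z; + turn = - yaw
    for k in range(n):
        a=np.radians(y0+k*dt)
        print([round(float(x)) for x in(D[0]*np.cos(a)+D[1]*np.sin(a),D[0]*np.sin(a)-D[1]*np.cos(a),-D[2])]+[round(-dt,1)])
E
python3 - <<'E'
from h import *
C=cam("wrist"); s=manip.read_state(); p=-C[1].T@C[2]; print("wrist cam",p-s["tool_pos"],"fwd",C[1][2],"right",C[1][0],C[0]["fov_y"])
plan([.48,.17,.33],99.4,10)
E
```

```text
wrist cam [-0.0765624   0.02798405  0.12536513] fwd [ 0.29770635 -0.10709348 -0.9486316 ] right [3.39716744e-01 9.40527696e-01 4.33727828e-04] 64.23526524485371
[-39, -20, -8, np.float64(6.1)]
[-41, -16, -8, np.float64(6.1)]
[-43, -11, -8, np.float64(6.1)]
[-44, -7, -8, np.float64(6.1)]
[-44, -2, -8, np.float64(6.1)]
[-44, 2, -8, np.float64(6.1)]
[-44, 7, -8, np.float64(6.1)]
[-43, 12, -8, np.float64(6.1)]
[-41, 16, -8, np.float64(6.1)]
[-39, 20, -8, np.float64(6.1)]
```

Run:
```python
from h import *
plan([.56,.25,.34],99.4,10)
```

```text
[-44, -10, -9, np.float64(6.1)]
[-45, -5, -9, np.float64(6.1)]
[-45, 0, -9, np.float64(6.1)]
[-45, 4, -9, np.float64(6.1)]
[-44, 9, -9, np.float64(6.1)]
[-43, 14, -9, np.float64(6.1)]
[-41, 18, -9, np.float64(6.1)]
[-39, 23, -9, np.float64(6.1)]
[-37, 27, -9, np.float64(6.1)]
[-34, 30, -9, np.float64(6.1)]
```

>>> step_arm(rows=[[-44,-10,-9,6,0],[-45,-5,-9,6,0],[-45,0,-9,6,0],[-45,4,-9,6,0],[-44,9,-9,6,0],[-43,14,-9,6,0],[-41,18,-9,6,0],[-39,23,-9,6,0],[-37,27,-9,6,0],[-34,30,-9,6,0]], newtons=120)

```text
time: 2.65
tool_pos: [0.5623, 0.2524, 0.3406]
orientation: [180.0, -0.0, 99.9]
force: [0.8, -0.1, 0.3]
grip_width: 0.0855
gripper_force: 0.0
```

Run:
```python
from h import *
C=cam("wrist"); s=manip.read_state(); print(s["time"],s["tool_pos"],s["orientation"])
im,d=manip.grab_frame("wrist"); save(im,"w1.png"); np.savez("w1.npz",im=im,d=d)
v,u=np.nonzero(d>0); P=at_depth("wrist",np.c_[u,v],d[v,u],C)
for lo,hi in((.0335,.043),(.006,.0325)):
    for n in ("scale",):
        for r in manip.silhouettes("wrist",n)[:1]:
            k=r["pixels"][v,u]&(P[:,2]>lo)&(P[:,2]<hi); m=np.zeros(d.shape,np.uint8); m[v[k],u[k]]=1
            m=cv2.morphologyEx(m,cv2.MORPH_OPEN,np.ones((5,5))); nl,lab,st,_=cv2.connectedComponentsWithStats(m); i=1+st[1:,4].argmax()
            q=lab[v,u]==i; R=cv2.minAreaRect((P[q,:2]*1000).astype(np.float32)); print(n,lo,r["confidence"],np.round(R[0],1),np.round(R[1],1),round(R[2],2),q.sum(),np.median(P[q,2]))
for th,h in(("pull",.022),("platform_top",.038),("scale",0)):
    for r in manip.tip_of("wrist",th)[:1]: print(th,r["confidence"],r["xy"],at_z("wrist",r["xy"],h,C).round(4))
r=manip.silhouettes("wrist","pull")[0]
k=r["pixels"][v,u]; Q=P[k]; print("pull",r["confidence"],np.percentile(Q,[1,50,99],axis=0).round(3))
```

```text
2.65 [0.56228179 0.25239916 0.34057626] [ 1.79990423e+02 -8.16317275e-03  9.99282189e+01]
scale 0.0335 0.58 [625.7 192.8] [161.5 140.7] 86.1 11429 0.0398113624104779
scale 0.006 0.58 [535.2 202.3] [176.4  49.8] 83.37 3320 0.029672221139882028
pull 0.67 [217.9, 193.7] [[0.4827 0.1998 0.022 ]]
platform_top 0.62 [319.4, 218.4] [[0.6248 0.1939 0.038 ]]
scale 0.65 [320.2, 211.3] [[0.6304 0.1925 0.    ]]
pull 0.7 [[0.455 0.121 0.002]
 [0.526 0.207 0.03 ]
 [0.548 0.283 0.036]]
```

View pics/w1.png

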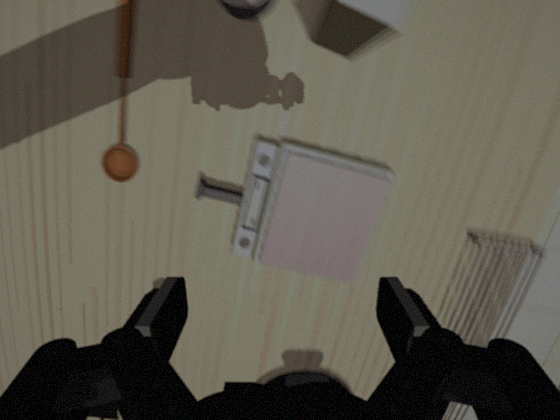

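Run:
```python
from h import *
plan([.583,-.17,.25],99.4,10)
```

```text
[-42, -5, 9, np.float64(0.1)]
[-42, -5, 9, np.float64(0.1)]
[-42, -5, 9, np.float64(0.1)]
[-42, -5, 9, np.float64(0.1)]
[-42, -5, 9, np.float64(0.1)]
[-42, -5, 9, np.float64(0.1)]
[-42, -5, 9, np.float64(0.1)]
[-42, -5, 9, np.float64(0.1)]
[-42, -5, 9, np.float64(0.1)]
[-42, -5, 9, np.float64(0.1)]
```

>>> step_arm(rows=[[-42,-5,9,0,0],[-42,-5,9,0,0],[-42,-5,9,0,0],[-42,-5,9,0,0],[-42,-5,9,0,0],[-42,-5,9,0,0],[-42,-5,9,0,0],[-42,-5,9,0,0],[-42,-5,9,0,0],[-42,-5,9,0.5,0]])

```text
time: 4.25
tool_pos: [0.5854, -0.1688, 0.2504]
orientation: [180.0, 0.0, 99.7]
force: [0.3, 0.7, 0.1]
grip_width: 0.0855
gripper_force: 0.0
```

Run:
```python
from h import *
from scipy.optimize import least_squares
C=cam("wrist"); s=manip.read_state(); print(s["time"],s["tool_pos"],s["orientation"])
im,d=manip.grab_frame("wrist"); save(im,"w2.png")
v,u=np.nonzero(d>0); P=at_depth("wrist",np.c_[u,v],d[v,u],C)
A=P[(P[:,2]>.040)&(P[:,2]<.052)&(np.hypot(P[:,0]-.679,P[:,1]+.19)<.15)]
c=np.array([.679,-.19])
for _ in range(8):
    r=np.hypot(*(A[:,:2]-c).T); w=A[(r>.089)&(r<.106)]
    c=least_squares(lambda c:np.hypot(*(w[:,:2]-c).T)-.098,c,loss="soft_l1",f_scale=.003).x
r=np.hypot(*(A[:,:2]-c).T); L=A[(r>.108)&(r<.137),:2]-c
t=np.degrees(np.angle(np.exp(2j*np.arctan2(L[:,1],L[:,0])).sum())/2)
print(c,t,len(w),len(L))
a=np.radians(t%180-90); g=c-.0965*np.array([np.cos(a),np.sin(a)]); print("grasp",g,np.degrees(a))
plan([*g,.032],90+np.degrees(a),10)
```

```text
4.25 [ 0.58538347 -0.16883973  0.25038955] [1.79970932e+02 3.60003283e-03 9.97467227e+01]
[ 0.67972926 -0.18980655] -81.5857561910131 5214 2797
grasp [ 0.58426798 -0.20392729] 8.414243808986896
[-3, -1, 22, np.float64(0.1)]
[-3, -1, 22, np.float64(0.1)]
[-3, -1, 22, np.float64(0.1)]
[-3, -1, 22, np.float64(0.1)]
[-3, -1, 22, np.float64(0.1)]
[-3, -1, 22, np.float64(0.1)]
[-3, -1, 22, np.float64(0.1)]
[-3, -1, 22, np.float64(0.1)]
[-3, -1, 22, np.float64(0.1)]
[-3, -1, 22, np.float64(0.1)]
```

View pics/w2.png

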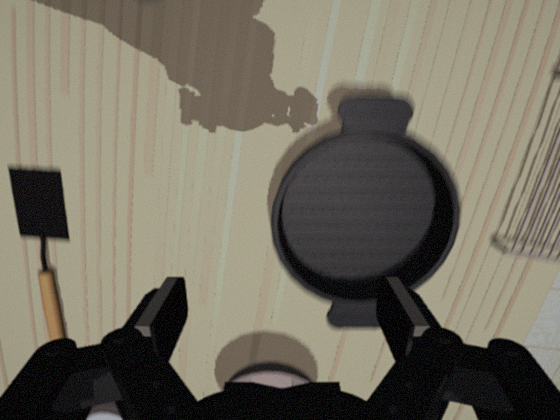

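>>> step_arm(rows=[[-5,-1,22,0.5,0],[-5,-1,22,0.5,0],[-5,-1,22,0.5,0],[-5,-1,22,0,0],[-5,-1,22,0,0],[-5,-1,22,0,0],[-4,-1,22,0,0],[0,0,22,0,0],[0,0,22,0,0],[0,0,20,0,0]])

```text
time: 5.55
tool_pos: [0.5836, -0.202, 0.0319]
orientation: [180.0, -0.0, 98.2]
force: [0.1, -1.3, 0.6]
grip_width: 0.0853
gripper_force: 0.0
```

Run:
```python
from h import *
s=manip.read_state(); print(s["tool_pos"],s["orientation"])
```

```text
[ 0.58361693 -0.20201628  0.03186735] [ 1.79998229e+02 -6.98470526e-03  9.82483498e+01]
```

Close, 120 N.

>>> step_arm(rows=[[0,0,0,0,60],[0,0,0,0,120],[0,0,0,0,170],[0,0,0,0,200],[0,0,0,0,220],[0,0,0,0,240],[0,0,0,0,255],[0,0,0,0,255],[0,0,0,0,255],[0,0,0,0,255]], newtons=120)

```text
time: 6.8
tool_pos: [0.5849, -0.2036, 0.035]
orientation: [179.8, 0.0, 98.2]
force: [-7.5, 0.3, 12.9]
grip_width: 0.0069
gripper_force: 118.0
```

>>> step_arm(rows=[[0,0,0,0,255],[0,0,-3,0,255],[0,0,-5,0,255],[0,0,-8,0,255],[0,0,-8,0,255],[0,0,-8,0,255],[0,0,-8,0,255],[0,0,0,0,255],[0,0,0,0,255],[0,0,0,0,255]])

```text
time: 8.05
tool_pos: [0.5836, -0.2035, 0.0719]
orientation: [-180.0, -0.0, 98.1]
force: [0.7, 0.8, -4.9]
grip_width: 0.0064
gripper_force: 116.5
```

```bash
cat > pan.py <<'E'
from h import *
def panfit(cams,near,R=.17):
    s=manip.read_state(); print(s["time"],s["tool_pos"],s["orientation"],s["force"],s["grip_width"])
    for n in cams:
        C=cam(n); im,d=manip.grab_frame(n); save(im,f"p_{n}_{s['time']:.1f}.png")
        r=manip.silhouettes(n,"pan")
        if not r: print(n,"none"); continue
        m=cv2.erode(r[0]["pixels"].astype(np.uint8),np.ones((2,2)))>0
        v,u=np.nonzero(m&(d>0)); P=at_depth(n,np.c_[u,v],d[v,u],C)
        P=P[np.hypot(P[:,0]-near[0],P[:,1]-near[1])<R]
        # top plane: floor points (within .08) robust fit
        F=P[np.hypot(P[:,0]-near[0],P[:,1]-near[1])<.075]; F=F[abs(F[:,2]-np.median(F[:,2]))<.02]
        for _ in range(4):
            k=np.linalg.lstsq(np.c_[F[:,:2]-near,np.ones(len(F))],F[:,2],rcond=None)[0]
            e=F[:,2]-np.c_[F[:,:2]-near,np.ones(len(F))]@k; F=F[abs(e)<2.5*max(e.std(),.001)]
        print(n,round(r[0]["confidence"],2),"floor slope",k[:2].round(3),"z at centre",k[2].round(4),"n",len(F),"z98",np.percentile(P[:,2],98).round(3),"lo",P.min(0).round(3),"hi",P.max(0).round(3))
E
python3 - <<'E'
from pan import *
panfit(["wrist","top","side"],np.array([.680,-.19]))
E
```

```text
8.05 [ 0.58358165 -0.20348755  0.07185775] [-1.79957092e+02 -1.83928164e-02  9.81271741e+01] [ 0.69036208  0.84045122 -4.87582071] 0.006359782142233097
wrist 0.6 floor slope [-0.077 -0.01 ] z at centre 0.0379 n 43655 z98 0.085 lo [ 0.578 -0.271  0.001] hi [ 0.762 -0.075  0.13 ]
top 0.85 floor slope [-0.077 -0.011] z at centre 0.0358 n 1035 z98 0.082 lo [ 0.576 -0.237 -0.002] hi [ 0.774 -0.065  0.509]
side 0.76 floor slope [-0.083 -0.006] z at centre 0.0373 n 1254 z98 0.082 lo [ 0.58  -0.328 -0.003] hi [ 0.778 -0.066  0.086]
```

Run:
```python
from h import *
plan([.533,.199,.13],86,15)
```

```text
[27, 0, -4, np.float64(0.8)]
[27, 0, -4, np.float64(0.8)]
[27, 0, -4, np.float64(0.8)]
[27, -1, -4, np.float64(0.8)]
[27, -1, -4, np.float64(0.8)]
[27, -1, -4, np.float64(0.8)]
[27, -2, -4, np.float64(0.8)]
[27, -2, -4, np.float64(0.8)]
[27, -3, -4, np.float64(0.8)]
[27, -3, -4, np.float64(0.8)]
[27, -3, -4, np.float64(0.8)]
[27, -4, -4, np.float64(0.8)]
[27, -4, -4, np.float64(0.8)]
[27, -5, -4, np.float64(0.8)]
[27, -5, -4, np.float64(0.8)]
```

>>> step_arm(rows=[[5,0,-10,0,255],[12,0,-12,0,255],[20,0,-12,1,255],[27,0,-12,1,255],[27,-1,-10,1,255],[27,-1,-2,1,255],[27,-1,0,1,255],[27,-2,0,1,255],[27,-2,0,1,255],[27,-2,0,1,255]])

```text
time: 9.6
tool_pos: [0.5558, 0.0227, 0.1316]
orientation: [179.9, -0.0, 90.1]
force: [-0.8, 0.1, -4.9]
grip_width: 0.006
gripper_force: 116.7
```

>>> step_arm(rows=[[27,-3,0,1,255],[27,-3,0,1,255],[27,-3,0,1,255],[27,-4,0,1,255],[27,-4,0,1,255],[20,-4,0,0,255],[15,-3,0,0,255],[8,0,0,0,255],[4,0,0,0,255],[0,0,0,0,255]])

```text
time: 10.85
tool_pos: [0.5406, 0.2036, 0.1302]
orientation: [-180.0, 0.0, 85.1]
force: [0.3, 1.0, -6.1]
grip_width: 0.0063
gripper_force: 116.6
```

Run:
```python
from pan import *
s=manip.read_state(); p=s["tool_pos"]
panfit(["wrist","side"],np.array(p[:2])+.097*np.array([np.cos(-.068),np.sin(-.068)]))
plan([.533,.199,.10],86,4)
```

```text
10.85 [0.54063102 0.20364523 0.13019827] [-1.79993895e+02  1.44982416e-02  8.51126074e+01] [ 0.27982669  1.00821195 -6.05552156] 0.006277456801365476
wrist 0.58 floor slope [-0.078  0.007] z at centre 0.0963 n 44493 z98 0.143 lo [0.536 0.107 0.001] hi [0.71  0.313 0.19 ]
side 0.56 floor slope [-0.109 -0.019] z at centre 0.0966 n 425 z98 0.14 lo [0.536 0.055 0.041] hi [0.733 0.313 0.144]
[-1, -2, 8, np.float64(-0.2)]
[-1, -2, 8, np.float64(-0.2)]
[-1, -2, 8, np.float64(-0.2)]
[-1, -2, 8, np.float64(-0.2)]
```

>>> step_arm(rows=[[-2,-2,6,-0.5,255],[-2,-2,8,-0.4,255],[-1,-2,8,0,255],[0,-2,8,0,255],[0,0,6,0,255],[0,0,3,0,255],[0,0,2,0,255],[0,0,0,0,255],[0,0,0,0,255],[0,0,0,0,255]])

```text
time: 12.3
tool_pos: [0.5323, 0.1995, 0.0895]
orientation: [180.0, -0.0, 86.0]
force: [0.0, -0.5, -5.1]
grip_width: 0.0061
gripper_force: 116.6
```

>>> step_arm(rows=[[0,0,1,0,255],[0,0,1,0,255],[0,0,1,0,255],[0,0,1,0,255],[0,0,1,0,255],[0,0,1,0,255],[0,0,0,0,255],[0,0,0,0,255],[0,0,0,0,255],[0,0,0,0,255]])

```text
time: 13.55
tool_pos: [0.5322, 0.1995, 0.0834]
orientation: [180.0, -0.0, 86.0]
force: [-0.6, 0.1, -3.1]
grip_width: 0.0061
gripper_force: 117.0
```

```bash
cat > rim.py <<'E'
from h import *
from scipy.optimize import least_squares
def rim(n,c0,zlo,zhi):
    C=cam(n); s=manip.read_state(); im,d=manip.grab_frame(n); save(im,f"r_{n}_{s['time']:.1f}.png")
    v,u=np.nonzero(d>0); P=at_depth(n,np.c_[u,v],d[v,u],C)
    m=manip.silhouettes(n,"pan"); P=P[m[0]["pixels"][v,u]] if m else P
    A=P[(P[:,2]>zlo)&(P[:,2]<zhi)&(np.hypot(P[:,0]-c0[0],P[:,1]-c0[1])<.16)]; c=np.array(c0,float)
    for _ in range(10):
        r=np.hypot(*(A[:,:2]-c).T); w=A[(r>.088)&(r<.107)]
        c=least_squares(lambda c:np.hypot(*(w[:,:2]-c).T)-.098,c,loss="soft_l1",f_scale=.003).x
    r=np.hypot(*(A[:,:2]-c).T); L=A[(r>.110)&(r<.135),:2]-c
    t=np.degrees(np.angle(np.exp(2j*np.arctan2(L[:,1],L[:,0])).sum())/2)
    k=np.linalg.lstsq(np.c_[w[:,:2]-c,np.ones(len(w))],w[:,2],rcond=None)[0]
    print(n,"pan centre",c.round(4),"yaw",round(t%180-90,1),len(w),len(L),"rim slope",k.round(4))
E
python3 - <<'E'
from rim import *
rim("wrist",[.63,.193],.068,.105)
E
```

```text
wrist pan centre [0.6283 0.1924] yaw 7.9 15997 2692 rim slope [-0.0922  0.0374  0.0839]
```

>>> step_arm(rows=[[0,0,1,0,255],[0,0,1,0,255],[0,0,0,0,255],[0,0,1,0,255],[0,0,1,0,255],[0,0,1,0,255],[0,0,0,0,255],[0,0,0,0,255],[0,0,0,0,255],[0,0,0,0,255]], newtons=40)

```text
time: 14.9
tool_pos: [0.5324, 0.1997, 0.0796]
orientation: [179.9, -0.0, 86.0]
force: [-7.4, -0.6, 8.6]
grip_width: 0.0059
gripper_force: 118.4
```

>>> step_arm(rows=[[0,0,0,0,250],[0,0,0,0,250],[0,0,0,0,249],[0,0,0,0,249],[0,0,0,0,249],[0,0,0,0,249],[0,0,0,0,249],[0,0,0,0,249],[0,0,0,0,249],[0,0,0,0,249]], newtons=20)

```text
time: 16.15
tool_pos: [0.5324, 0.1997, 0.0796]
orientation: [179.9, -0.0, 86.0]
force: [-6.6, -0.1, 8.8]
grip_width: 0.0062
gripper_force: 118.4
```

>>> step_arm(rows=[[0,0,1,0,249],[0,0,0,0,249],[0,0,1,0,249],[0,0,0,0,249],[0,0,0,0,249],[0,0,0,0,249],[0,0,0,0,249],[0,0,0,0,249],[0,0,0,0,249],[0,0,0,0,249]], newtons=20)

```text
time: 17.4
tool_pos: [0.5326, 0.1998, 0.0782]
orientation: [179.9, -0.1, 86.0]
force: [-9.7, -0.2, 12.9]
grip_width: 0.0062
gripper_force: 119.7
```

>>> step_arm(rows=[[0,0,0,0,243],[0,0,0,0,241],[0,0,0,0,240],[0,0,0,0,239],[0,0,0,0,238],[0,0,0,0,237],[0,0,0,0,236],[0,0,0,0,235],[0,0,0,0,234],[0,0,0,0,233]], newtons=20)

```text
time: 18.65
tool_pos: [0.5326, 0.1998, 0.0775]
orientation: [179.9, -0.0, 86.0]
force: [-5.8, 1.0, 7.1]
grip_width: 0.0078
gripper_force: 56.7
```

>>> step_arm(rows=[[0,0,1,0,233],[0,0,1,0,233],[0,0,0,0,232],[0,0,1,0,232],[0,0,0,0,231],[0,0,1,0,231],[0,0,0,0,231],[0,0,0,0,231],[0,0,0,0,231],[0,0,0,0,231]], newtons=20)

```text
time: 19.9
tool_pos: [0.5323, 0.1998, 0.0735]
orientation: [179.9, -0.0, 86.0]
force: [-8.4, 0.3, 8.6]
grip_width: 0.0086
gripper_force: 55.0
```

>>> step_arm(rows=[[0,0,0,0,230],[0,0,1,0,230],[0,0,0,0,229],[0,0,1,0,229],[0,0,0,0,228],[0,0,1,0,228],[0,0,0,0,227],[0,0,0,0,226],[0,0,0,0,225],[0,0,0,0,225]], newtons=20)

```text
time: 21.15
tool_pos: [0.5322, 0.1999, 0.071]
orientation: [179.9, -0.1, 86.0]
force: [-7.6, 0.9, 11.9]
grip_width: 0.0099
gripper_force: 11.9
```

>>> step_arm(rows=[[0,0,0,0,224],[0,0,0,0,223],[0,0,0,0,222],[0,0,0,0,221],[0,0,0,0,220],[0,0,0,0,218],[0,0,0,0,216],[0,0,0,0,213],[0,0,0,0,210],[0,0,0,0,205]], newtons=20)

```text
time: 22.4
tool_pos: [0.5321, 0.1995, 0.0693]
orientation: [180.0, -0.0, 86.0]
force: [-0.0, -0.2, -0.2]
grip_width: 0.0167
gripper_force: 0.0
```

Run:
```python
from rim import *
for n in("wrist","side","top"): rim(n,[.63,.193],.074,.095)
```

```text
wrist pan centre [0.628  0.1924] yaw 9.8 14015 2166 rim slope [-0.0039  0.0111  0.0831]
side pan centre [0.6253 0.1868] yaw -6.0 471 165 rim slope [-0.007  -0.0131  0.0813]
top pan centre [0.6228 0.1917] yaw -2.4 307 150 rim slope [-0.005  -0.013   0.0814]
```

>>> step_arm(rows=[[0,0,0,0,170],[0,0,0,0,130],[0,0,-3,0,130],[0,0,-15,0,130],[0,0,-25,0,100],[0,0,-30,0,50],[0,0,-20,2,0],[0,-10,-10,10,0],[0,-10,0,10,0],[-5,-10,0,10,0]], newtons=60)

```text
time: 23.95
tool_pos: [0.5014, 0.2034, 0.1738]
orientation: [179.9, -0.1, 53.7]
force: [0.8, 0.7, 0.2]
grip_width: 0.0852
gripper_force: 0.0
```

>>> step_arm(rows=[[-8,-8,0,10,0],[-5,-5,0,10,0],[0,0,0,10,0],[0,0,0,10,0],[0,0,0,10,0],[0,0,0,8,0],[0,0,0,0,0],[0,0,0,0,0],[0,0,0,0,0],[0,0,0,0,0]])

```text
time: 25.2
tool_pos: [0.5079, 0.0821, 0.1725]
orientation: [-174.6, 1.0, 6.4]
force: [0.0, -0.7, 0.6]
grip_width: 0.0851
gripper_force: 0.0
```

Run:
```python
from rim import *
s=manip.read_state(); print(s["time"],s["tool_pos"],s["orientation"])
rim("top",[.626,.193],.074,.095); rim("side",[.626,.193],.074,.095)
C=cam("wrist"); im,d=manip.grab_frame("wrist"); save(im,"w3.png")
v,u=np.nonzero(d>0); P=at_depth("wrist",np.c_[u,v],d[v,u],C)
for r in manip.tip_of("wrist","pull")[:1]: print("tip",r["confidence"],r["xy"],at_z("wrist",r["xy"],.022,C))
# stem top points
K=P[(P[:,2]>.026)&(P[:,2]<.040)&(P[:,0]>.44)&(P[:,0]<.50)&(abs(P[:,1]-.203)<.03)]
print(len(K),K.min(0),K.max(0))
for a in np.arange(.45,.505,.006):
    q=K[abs(K[:,0]-a)<.003]; 
    if len(q)>5: print(round(a,3),q[:,1].min().round(4),q[:,1].max().round(4),np.median(q[:,2]).round(3))
a=np.radians(-3.9); plan(np.array([.626,.193,0])+[-.147*np.cos(a),-.147*np.sin(a),.028],-3.9,10)
```

```text
25.2 [0.50786131 0.08211066 0.17245299] [-174.62995097    0.97609263    6.356549  ]
top pan centre [0.6239 0.1909] yaw -3.6 385 162 rim slope [-0.0016  0.0092  0.0817]
side pan centre [0.6251 0.1869] yaw -4.1 465 174 rim slope [-0.003  -0.0121  0.0813]
tip 0.61 [158.9, 202.9] [[0.48683877 0.20600435 0.022     ]]
1020 [0.45092231 0.19182352 0.02600479] [0.4999937  0.21656295 0.03688779]
0.45 0.1927 0.2149 0.034
0.456 0.1918 0.2166 0.034
0.462 0.1961 0.2165 0.034
0.468 0.1968 0.2103 0.034
0.474 0.1965 0.2102 0.034
0.48 0.1962 0.21 0.035
0.486 0.1955 0.2099 0.035
0.492 0.1951 0.2088 0.035
0.498 0.1947 0.2083 0.034
[-2, -12, 14, np.float64(1.0)]
[-2, -12, 14, np.float64(1.0)]
[-2, -12, 14, np.float64(1.0)]
[-2, -12, 14, np.float64(1.0)]
[-2, -12, 14, np.float64(1.0)]
[-3, -12, 14, np.float64(1.0)]
[-3, -12, 14, np.float64(1.0)]
[-3, -12, 14, np.float64(1.0)]
[-3, -12, 14, np.float64(1.0)]
[-3, -12, 14, np.float64(1.0)]
```

View pics/w3.png

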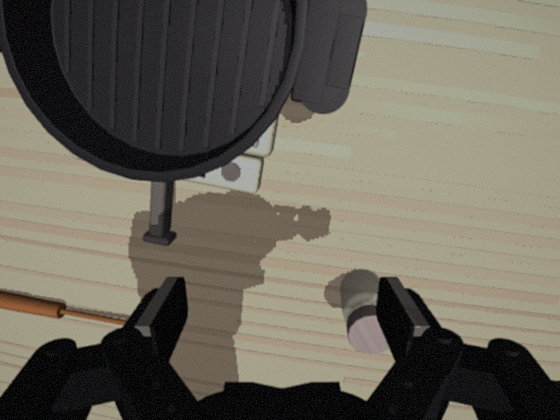

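Run:
```python
from h import *
s=manip.read_state(); print(s["time"],s["tool_pos"],s["orientation"],np.round(s["q"],2),np.round(s["qvel"],2),s["force"])
```

```text
25.5 [0.50793272 0.08135926 0.172285  ] [-174.63414164    0.99197163    6.27588625] [  6.22   7.45 -11.94  71.6    5.36 179.94] [-0.29  0.09  0.    0.01 -0.08  0.06] [ 0.33827148  0.00744931 -0.6281263 ]
```

>>> step_arm(rows=[[0,0,-5,-10,0],[0,0,-5,-10,0],[0,0,0,-10,0],[0,0,0,-10,0],[0,0,0,-10,0],[0,0,0,-10,0],[0,0,0,-10,0],[0,0,0,-10,0],[0,0,0,-10,0],[0,0,0,-10,0]])

```text
time: 26.75
tool_pos: [0.5082, 0.0802, 0.1822]
orientation: [-180.0, -5.5, 106.5]
force: [0.3, 0.3, 0.3]
grip_width: 0.0853
gripper_force: 0.0
```

Run:
```python
from h import *
s=manip.read_state(); print(s["time"],s["tool_pos"],s["orientation"],np.round(s["q"],2))
a=np.radians(-3.9); plan(np.array([.626,.193,0])+[-.151*np.cos(a),-.151*np.sin(a),.17],176.1,10)
```

```text
26.75 [0.50824769 0.0801927  0.18220215] [-179.98168706   -5.45797517  106.53135554] [  6.09   7.31 -10.85  72.85   5.36  79.51]
[13, 0, 1, np.float64(-7.0)]
[13, 2, 1, np.float64(-7.0)]
[12, 3, 1, np.float64(-7.0)]
[12, 5, 1, np.float64(-7.0)]
[11, 6, 1, np.float64(-7.0)]
[10, 8, 1, np.float64(-7.0)]
[9, 9, 1, np.float64(-7.0)]
[8, 10, 1, np.float64(-7.0)]
[7, 11, 1, np.float64(-7.0)]
[6, 11, 1, np.float64(-7.0)]
```

```bash
cat >> h.py <<'E'
from scipy.spatial.transform import Rotation as Ro
def plan3(p,turn,n):
    s=manip.read_state(); R=Ro.from_euler("xyz",s["orientation"],degrees=True); D=(np.array(p)-s["tool_pos"])*1000/n
    for k in range(n): print((R*Ro.from_euler("z",turn*k/n,degrees=True)).inv().apply(D).round(1),round(turn/n,2))
    E=R*Ro.from_euler("z",turn,degrees=True); print("end x",E.as_matrix()[:,0].round(3),"y",E.as_matrix()[:,1].round(3))
E
python3 - <<'E'
from h import *
plan3([.4754,.2033,.12],-69.6,10)
E
```

```text
[12.1  0.4  7.4] -6.96
[12.   1.8  7.4] -6.96
[11.6  3.3  7.4] -6.96
[11.2  4.6  7.4] -6.96
[10.5  6.   7.4] -6.96
[9.7 7.2 7.4] -6.96
[8.8 8.3 7.4] -6.96
[7.7 9.3 7.4] -6.96
[ 6.5 10.2  7.4] -6.96
[ 5.2 10.9  7.4] -6.96
end x [-0.997  0.066  0.033] y [0.069 0.994 0.089]
```

>>> step_arm(rows=[[12,0,7,-7,0],[12,2,7,-7,0],[12,3,7,-7,0],[11,5,7,-7,0],[10,6,7,-7,0],[10,7,7,-7,0],[9,8,8,-7,0],[8,9,8,-7,0],[6,10,8,-7,0],[5,11,8,-7,0]])

```text
time: 28.0
tool_pos: [0.4754, 0.203, 0.1198]
orientation: [174.9, -1.9, 176.5]
force: [-0.5, 0.5, -0.0]
grip_width: 0.0853
gripper_force: 0.0
```

Run:
```python
from h import *
s=manip.read_state(); print(s["time"],s["tool_pos"],s["orientation"],np.round(s["q"],2))
plan3([.4754,.2033,.028],0,9)
```

```text
28.0 [0.47543486 0.20303934 0.11977982] [174.87794029  -1.88706761 176.51261404] [ 20.22   7.93 -18.11  63.62   5.45  23.8 ]
[-0.3 -0.9 10.2] 0.0
[-0.3 -0.9 10.2] 0.0
[-0.3 -0.9 10.2] 0.0
[-0.3 -0.9 10.2] 0.0
[-0.3 -0.9 10.2] 0.0
[-0.3 -0.9 10.2] 0.0
[-0.3 -0.9 10.2] 0.0
[-0.3 -0.9 10.2] 0.0
[-0.3 -0.9 10.2] 0.0
end x [-0.998  0.061  0.033] y [0.064 0.994 0.089]
```

>>> step_arm(rows=[[0,-1,10,0,0],[0,-1,10,0,0],[0,-1,10,0,0],[0,-1,10,0,0],[0,-1,10,0,0],[-1,-1,10,0,0],[-1,-1,10,0,0],[0,-1,11,0,0],[0,0,11,0,0],[0,0,0,0,100]], newtons=50)

```text
time: 29.25
tool_pos: [0.4738, 0.2028, 0.0266]
orientation: [174.9, -2.0, 176.3]
force: [-0.3, 0.6, 0.3]
grip_width: 0.07
gripper_force: 0.0
```

>>> step_arm(rows=[[0,0,0,0,150],[0,0,0,0,180],[0,0,0,0,200],[0,0,0,0,210],[0,0,0,0,220],[0,0,0,0,230],[0,0,0,0,240],[0,0,0,0,240],[0,0,0,0,240],[0,0,0,0,240]], newtons=50)

```text
time: 30.5
tool_pos: [0.4747, 0.203, 0.0281]
orientation: [174.9, -1.9, 176.3]
force: [-1.4, 0.9, 5.3]
grip_width: 0.0141
gripper_force: 48.9
```

Run:
```python
from h import *
s=manip.read_state(); print(s["time"],s["tool_pos"],s["orientation"],s["torque"])
a=np.radians(-3.9); plan3(np.array(s["tool_pos"])-.062*np.array([np.cos(a),np.sin(a),0]),0,9)
```

```text
30.5 [0.47472732 0.2030415  0.02810096] [174.88162895  -1.86372363 176.29171674] [-0.67748418  0.22362869  0.00335133]
[6.9 0.  0.2] 0.0
[6.9 0.  0.2] 0.0
[6.9 0.  0.2] 0.0
[6.9 0.  0.2] 0.0
[6.9 0.  0.2] 0.0
[6.9 0.  0.2] 0.0
[6.9 0.  0.2] 0.0
[6.9 0.  0.2] 0.0
[6.9 0.  0.2] 0.0
end x [-0.997  0.065  0.033] y [0.067 0.994 0.089]
```

>>> step_arm(rows=[[4,0,0,0,240],[6,0,0,0,240],[8,0,0,0,240],[8,0,0,0,240],[8,0,0,0,240],[8,0,1,0,240],[8,0,1,0,240],[7,0,0,0,240],[5,0,0,0,240],[0,0,0,0,240]])

```text
time: 31.75
tool_pos: [0.4149, 0.2072, 0.0282]
orientation: [174.9, -1.6, 176.3]
force: [10.5, 0.5, -3.1]
grip_width: 0.0137
gripper_force: 49.1
```

Run:
```python
from rim import *
s=manip.read_state(); print(s["time"],s["tool_pos"],s["orientation"],s["force"],s["gripper_force"])
a=np.radians(-3.9); e=np.array([np.cos(a),np.sin(a)])
print("moved",(np.array([.4747,.2030])-s["tool_pos"][:2])@e)
rim("top",[.626,.193],.074,.095); rim("side",[.626,.193],.074,.095)
C=cam("wrist"); im,d=manip.grab_frame("wrist"); save(im,"w4.png")
v,u=np.nonzero(d>0); P=at_depth("wrist",np.c_[u,v],d[v,u],C); q=(P[:,:2]-[.626,.193]); L=np.c_[q@e,q@[-e[1],e[0]],P[:,2]]
H=L[(abs(L[:,1])<.08)&(L[:,2]>.022)&(L[:,2]<.036)&(L[:,0]<-.12)&(abs(L[:,1])>.03)]
print("head front (home -111.5):",len(H),np.percentile(H[:,0],[1,3,10,50]).round(4) if len(H) else "")
```

```text
31.75 [0.41487199 0.20721063 0.02821672] [174.90328028  -1.59759145 176.25516787] [10.47599248  0.50914276 -3.14167361] 49.1098456364125
moved 0.059975853578177196
top pan centre [0.6241 0.191 ] yaw -4.0 653 338 rim slope [-0.0033 -0.0003  0.0821]
side pan centre [0.6257 0.1864] yaw -4.2 561 190 rim slope [-0.0073 -0.0113  0.0815]
head front (home -111.5): 528 [-0.1728 -0.1725 -0.1718 -0.1575]
```

View pics/w4.png

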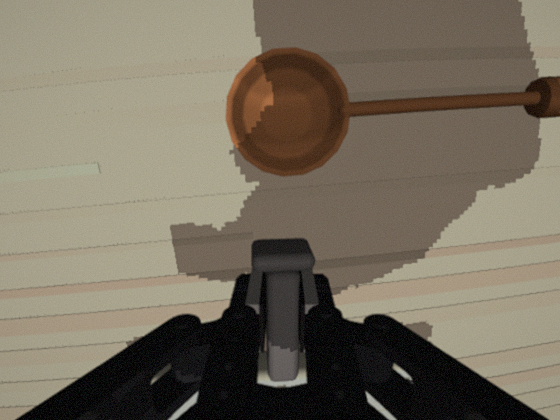

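The wrist picture shows the stem gripped behind its lip at about (283, 255). Travel comes to about 0.060–0.061 m, the wrist force is 10.5 N, and the pan is level and centred.

>>> step_arm(rows=[[1,0,0,0,240],[0,0,0,0,240],[0,0,0,0,240],[0,0,0,0,240],[0,0,0,0,240],[0,0,0,0,240],[0,0,0,0,240],[0,0,0,0,240],[0,0,0,0,240],[0,0,0,0,240]])

```text
time: 33.25
tool_pos: [0.4142, 0.2073, 0.0282]
orientation: [174.9, -1.6, 176.2]
force: [10.6, -0.1, -2.1]
grip_width: 0.0137
gripper_force: 49.1
```

```bash
python3 -c "
from bench import manip
s=manip.read_state(); print(s['tool_pos'],s['force'],s['time']); print(manip.job_done())"
```

```text
[0.41422731 0.2072566  0.0282279 ] [10.64201882 -0.11166274 -2.05619379] 33.25
the job is handed in; nothing more can be done
None
```

I handed the job in at 33 s: the pan is released, level and centred to within about 7 mm on the platform with its lugs left and right, and the arm is holding the display pulled out about 0.061 m; no verdict came back.

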